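Sort the mixed-up containers onto their own coasters

ROBOT

A 7-joint arm with a two-finger parallel gripper is mounted at the origin on a cart in front of the work surface, level with it; the furniture and walls round the work are solid. World frame = base frame: x ahead of the robot, y to its left, z up, the work surface at z = 0. Lengths are in m, angles in rad, forces in N, time in s.
With the tool pointing down it reaches from about 0.4 to 0.85 m from the base axis. Payload 4.5 kg.
Tool frame: the origin (TCP) lies midway between the tips of the shut fingers; the grasp point (between the pads) lies 19 mm behind it (r.grip_point_offset is the distance from the TCP to the grasp point, in m); z points along the fingers, y is the line along which they close (so a half turn about z gives the same grasp; the last joint's range is limited). The gripper opens to 88 mm and grips with 3 to 60 N. Pads are 18 mm wide; open, the fingers measure 123 mm over their backs; the gripper's body (75 mm by 187 mm) begins 45 mm behind the grasp point.
Start: joints at [1.206, 0.689, -0.195, 1.565, 0.157, 0.902, -0.215], TCP at [0.243, -0.576, 0.215] pointing down, gripper open.
Joint ranges: [-3.01, 3.01], [-0.46, 2.08], [-1.47, 1.51], [0.13, 2.56], [-1, 4.14], [0.04, 2.09], [-2.66, 2.66]. Speed limits (rad/s): [2.57, 2.57, 3.14, 3.14, 3.14, 3.14, 3.14].

INTERFACE

Orientations are given as a unit quaternion [x, y, z, w].
In Python, from plant import r, optics gives the robot as it stands.
- The arm moves only by the shell command python3 -m pendant 'ROWS' [OPENING] [FORCE]. ROWS is JSON, a list of rows, each a list of 6 numbers: the shift along the tool's x, y, z as a fraction of full scale, then the turn, a rotation vector about the tool's x, y, z as a fraction of full scale. A call has 1 to 5 rows; each row shifts and turns the commanded pose from where the row before left it, along the tool's axes as they then stand; what a row does not reach is not made up. Full scale, the value 1, is 0.025 m for a shift and pi rad for a turn. A row lasts 1/12 s, in which the tool goes at most 41.7 mm and 7.16 degrees, less where a joint would pass 70% of its speed; a pose out of reach is approached as far as the arm can. A call with a number of a shift or a turn outside -1 to 1 is refused whole. A call with a gripper value outside its range is refused whole. OPENING is the opening, from -1 (shut) to 1 (fully open), set as the call begins (- or left out, the last holds). The fingers move at their own pace and stop on an object; FORCE is the grip in N (left out, the last holds). Time passes only in rows, so rows that do not move let the fingers close. It gives the time, the measured TCP pose, the force, the opening and the grip force at its end, in the units of the state.
- r.get_state(): the state, without advancing time (a new reading comes with each control period).
- optics.snapshot(name): name is "side" or "top" or "wrist"; returns (picture, depth): 480x640x3 uint8, blue, green, red; 480x640 float32, m along the optical axis (not along the pixel's ray), 0 where there is no reading.
- optics.calibration(name): a dict with "vfov" (degrees; the focal length in pixels is half the picture's height over the tangent of half this angle, whatever the lens; pixels are square), "cx", "cy" (the principal point, pixels), "cam_to_world" (4x4, takes a point from camera to world coordinates); the wrist camera has in their place "tool_from_camera" (4x4, takes a point from camera to tool coordinates, whose origin is the TCP and whose axes are the flange's). Camera axes: x right, y up, looking along -z (the intrinsics and any distortion apply to the point x, -y, -z); pixel columns grow to the right and rows downward; lengths in m; the calibration is good to about 2 mm. A picture is of the moment at which its call begins: read the wrist's pose just before it. calibration takes no time and is no camera call.
- r.finish_job(): hands the job in; it is judged then, once.
The state is a dict: "clock": time; "q": joint angles; "qd": joint speeds; "joint_torque": joint torques, N m; "tool_pos": TCP position; "eef_rot": TCP orientation; "contact_force": force on the tool from outside, world axes, zero at the start; "moment": the same for the moment, N m; "opening": opening from 0.0 (shut) to 1.0 (fully open); "finger_force": force on a finger pad.
Only numpy, scipy, OpenCV 4.12 (cv2) and the standard library are available. Lean on these libraries where they do the work, as an engineer would, in place of code of your own. Each camera call takes 0.05 s, during which the arm holds its last target. There are 200 camera calls.

TASK

All four containers stand on the wrong coasters. Rearrange them, keeping them upright throughout, so that the green-capped spice jar stands in the middle of the green coaster, the orange drinks can in the middle of the orange one, the food tin in the middle of the white one and the jar with the black lid in the middle of the blue one. The wooden trivet is free for parking a container on the way; leave the white beaker where it stands.

Things in the scene. Friction and masses are not known exactly. Their poses are not given: they have to be found in the camera images.
- spice_jar: clear glass spice jar with a green screw cap, round, 46 mm across and 106 mm tall (cap from 85 mm up, 45 mm across; body 44 mm); about 0.11 kg; the one standing on a coaster, not those at the back by the kitchen roll; origin at the centre of its underside, z up through the cap
- orange_can: slim orange drinks can with oranges on it and a metal top, closed, round, 53 mm across and 134 mm tall; about 0.27 kg; origin at the centre of its underside, z up
- food_tin: short metal food tin with a white and green label and a bare metal top, closed, round, 58 mm across and 72 mm tall; about 0.18 kg; origin at the centre of its underside, z up
- black_lid_jar: glass jar of honey-coloured contents with a black screw lid, round, body 60 mm and lid 63 mm across (lid from 83 mm up), 94 mm tall; about 0.33 kg; origin at the centre of its underside, z up
- green_coaster: green plastic coaster, a round disc 96 mm across and 6 mm thick with a flat top, fixed to the worktop; origin at the centre of its underside, on the worktop, z up
- orange_coaster: orange plastic coaster, a round disc 96 mm across and 6 mm thick with a flat top, fixed to the worktop; origin at the centre of its underside, on the worktop, z up
- white_coaster: white plastic coaster, a round disc 96 mm across and 6 mm thick with a flat top, fixed to the worktop; origin at the centre of its underside, on the worktop, z up
- blue_coaster: blue plastic coaster, a round disc 96 mm across and 6 mm thick with a flat top, fixed to the worktop; origin at the centre of its underside, on the worktop, z up
- trivet: square trivet of light wooden slats, 110 x 110 mm and 10 mm high, flat on top, fixed to the worktop, empty at the start: a free spot on which one container can stand for a while; origin at the centre of its underside, on the worktop, z up
- beaker: white stoneware beaker with a grey foot, 67 mm across and 96 mm tall, standing loose behind the coasters, a bystander; origin at the centre of its underside, z up
Not all that is in view belongs to the job. Leave any turquoise look-alike of the spice_jar alone.

How it is judged:
By the outcome, as a careful person would: the job done as asked, in the order asked, and still so for the second after the job is handed in, with the robot touching nothing.
It also fails if it takes over 136 s, if anything falls off the work surface, if the arm or the gripper's body presses on something with over 40 N, if the wrist force passes 120 N, or if a joint passes its speed limit or range.

## Working session

There is one attempt and no reset: what is moved stays moved. The work goes in short steps, Python scripts to look and compute and a shell command to move; the robot and the scene stay as the last step left them, time stands still between calls to the robot, and variables do not carry over. Pictures are saved under pics/ and viewed, at most 14 in all, crops included, and the job is handed in when it is done.

```bash
ls; mkdir -p pics; python3 - <<'E'
from plant import r, optics
import cv2,numpy as np
print(r.get_state())
for n in("top","side"):
    p,d=optics.snapshot(n); cv2.imwrite(f"pics/{n}0.png",p); np.savez(f"{n}0.npz",p=p,d=d); print(n,optics.calibration(n))
print(optics.calibration("wrist"))
E
```

```text
pics
{'clock': 0.0, 'q': array([ 1.20580837,  0.68993436, -0.19448898,  1.56634626,  0.15732089,
        0.90249972, -0.21508718]), 'qd': array([-0.00297968, -0.00073616, -0.00162312, -0.00015276, -0.00195949,
       -0.00095237,  0.00061052]), 'joint_torque': array([-9.88164829e-04, -5.27563477e+01, -1.26710795e+00, -1.53428382e+01,
       -5.26009791e-02,  6.66146341e-03,  1.90318465e-04]), 'tool_pos': array([ 0.24236016, -0.57536716,  0.21423982]), 'eef_rot': array([ 9.80177372e-01,  1.98119947e-01, -2.59413982e-04, -8.59683936e-04]), 'contact_force': array([ 0.36136581, -0.00839611, -0.04571934]), 'moment': array([ 0.0442054 , -0.00115257, -0.03309404]), 'finger_force': 0.0, 'opening': 0.9995032643311462}
top {'vfov': 54.10792560847899, 'cx': 318.4356414074906, 'cy': 233.4012803987788, 'cam_to_world': array([[-0.01999026,  0.99768336, -0.06502536,  0.42055813],
       [-0.99973629, -0.0206819 , -0.00998072,  0.00663413],
       [-0.01130245,  0.0648087 ,  0.9978337 ,  1.07133577],
       [ 0.        ,  0.        ,  0.        ,  1.        ]])}
side {'vfov': 56.93770138375463, 'cx': 321.1447259266759, 'cy': 246.74181414420127, 'cam_to_world': array([[-0.99721813,  0.03940457, -0.06327147,  0.44794843],
       [-0.0741895 , -0.60676142,  0.79141424,  0.7059194 ],
       [-0.00720535,  0.79390671,  0.60799689,  0.57016779],
       [ 0.        ,  0.        ,  0.        ,  1.        ]])}
{'vfov': 64.30070591374988, 'cx': 319.3426211837288, 'cy': 240.71784966101112, 'tool_from_camera': array([[-1.85972006e-04,  9.61602183e-01,  2.74447094e-01,
         6.98733216e-02],
       [ 9.99999948e-01,  1.07009949e-04,  3.02684918e-04,
         1.13854217e-04],
       [ 2.61693908e-04,  2.74447137e-01, -9.61602153e-01,
        -1.69759125e-01],
       [ 0.00000000e+00,  0.00000000e+00,  0.00000000e+00,
         1.00000000e+00]])}
```

View pics/top0.png

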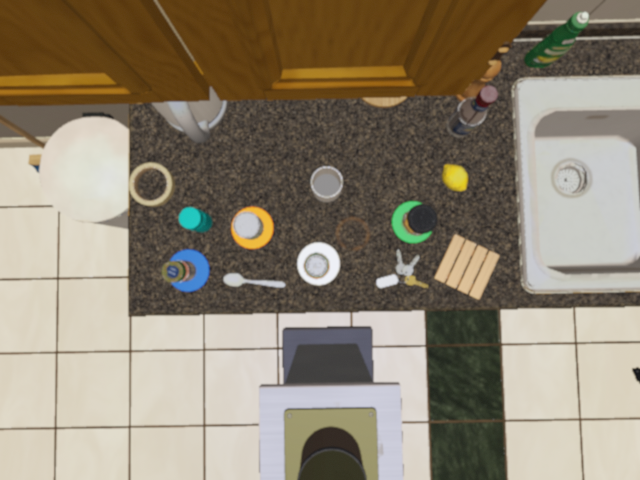

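View pics/side0.png

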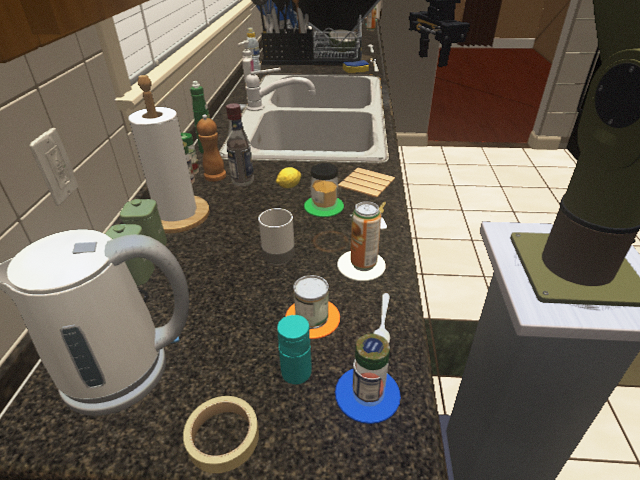

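```bash
cat > see.py <<'E'
import numpy as np,cv2
from plant import r,optics
from scipy.optimize import least_squares
def cloud(n,p=None,d=None):
    """per-pixel world points from depth, plus ray function"""
    c=optics.calibration(n)
    f=240/np.tan(np.radians(c["vfov"])/2)
    v,u=np.mgrid[:480,:640]
    ray=np.dstack([(u-c["cx"])/f,-(v-c["cy"])/f,-np.ones(u.shape)])
    M=c["cam_to_world"]
    return ray@M[:3,:3].T, M[:3,3]
def onplane(n,z):
    R,o=cloud(n); return o+R*((z-o[2])/R[...,2])[...,None]
def world(n,d):
    R,o=cloud(n); return o+R*d[...,None]
def circ(pts,rad):
    s=least_squares(lambda q:np.hypot(*(pts-q).T)-rad,pts.mean(0),loss="soft_l1",f_scale=.001)
    return s.x,np.sqrt(np.mean(s.fun**2))*1000
HSV=dict(blue=((100,150,80),(125,255,255)),orange=((12,200,150),(22,255,255)),green=((50,150,80),(75,255,255)),white=((0,0,215),(179,40,255)))
E
python3 - <<'E'
from see import *
guess=dict(blue=(190,270),orange=(252,227),white=(318,263),green=(413,222))
for n in("top","side"):
    z=np.load(n+"0.npz");p,d=z["p"],z["d"];hsv=cv2.cvtColor(p,cv2.COLOR_BGR2HSV)
    W=world(n,d);P=onplane(n,.006)
    if n=="top": T={k:onplane(n,.006)[g[1],g[0],:2] for k,g in guess.items()}
    for k,(lo,hi) in HSV.items():
        m=cv2.inRange(hsv,lo,hi); m[np.hypot(*np.moveaxis(P[...,:2]-T[k],-1,0))>.062]=0
        m[np.abs(W[...,2]-.006)>.012]=0
        ys,xs=np.nonzero(m)
        if len(xs)<50: print(n,k,"few");continue
        h=cv2.convexHull(np.c_[xs,ys].astype(np.int32))[:,0]
        # dense hull points actually on the mask's contour
        cs=np.vstack(cv2.findContours(m,cv2.RETR_EXTERNAL,cv2.CHAIN_APPROX_NONE)[0])[:,0]
        on=[q for q in cs if abs(cv2.pointPolygonTest(h,(float(q[0]),float(q[1])),True))<1.2]
        pts=P[[q[1] for q in on],[q[0] for q in on],:2]
        c,e=circ(pts,.0475); print(n,k,len(xs),len(pts),c.round(4),"rms mm",e.round(2),"z",np.median(W[...,2][m>0]).round(4))
    g=np.hypot(*np.moveaxis(W[...,:2]-.0,-1,0))
    tops=dict(spice=("blue",.112,.0225),tin=("orange",.078,.029),can=("white",.14,.0265),blk=("green",.1,.0315))
    for k,(cc,h,rad) in tops.items():
        near=np.hypot(*np.moveaxis(W[...,:2]-T[cc],-1,0))<.06
        m=near&(W[...,2]>h-.009)&(W[...,2]<h+.012)
        q=W[m]; (x,y),R=cv2.minEnclosingCircle(q[:,:2].astype(np.float32)); print(n,k,m.sum(),"z",np.median(q[:,2]).round(4),"mec",round(x,4),round(y,4),"R",round(R,4),"mean",q[:,:2].mean(0).round(4),"zmax",W[near][:,2].max().round(3))
W=world("top",np.load("top0.npz")["d"])
for nm,(u,v) in dict(turq=(192,219),beaker=(327,184),trivet=(467,267),counter=(290,250)).items():
    c=W[v,u]; near=(np.hypot(*np.moveaxis(W[...,:2]-c[:2],-1,0))<.09)
    q=W[near&(W[...,2]>(.006 if nm=="trivet" else .05 ))]
    print(nm,c.round(3),len(q), q.min(0).round(3) if len(q) else"",q.max(0).round(3)if len(q) else"", q.mean(0).round(3) if len(q) else"")
E
```

```text
top blue 795 97 [0.413  0.3151] rms mm 1.25 z 0.0065
top orange few
top green few
top white 776 115 [0.4223 0.0195] rms mm 1.84 z 0.0064
top spice 392 z 0.1118 mec 0.4115 0.3165 R 0.0225 mean [0.4117 0.3157] zmax 0.117
top tin 568 z 0.0758 mec 0.5076 0.1701 R 0.0288 mean [0.5077 0.1702] zmax 0.084
top can 434 z 0.1371 mec 0.418 0.0216 R 0.0242 mean [0.4181 0.0219] zmax 1.071
top blk 729 z 0.0999 mec 0.5104 -0.1986 R 0.0317 mean [ 0.5103 -0.1982] zmax 0.106
side blue 1771 141 [0.4134 0.3178] rms mm 0.68 z 0.0058
side orange few
side green 294 63 [ 0.5135 -0.1938] rms mm 2.04 z 0.0055
side white 645 86 [0.423  0.0211] rms mm 1.48 z 0.0058
side spice 820 z 0.1111 mec 0.4121 0.3185 R 0.0232 mean [0.4124 0.3214] zmax 0.114
side tin 766 z 0.0749 mec 0.5078 0.1712 R 0.03 mean [0.508  0.1735] zmax 0.079
side can 351 z 0.1366 mec 0.4183 0.0242 R 0.0237 mean [0.4187 0.0257] zmax 0.141
side blk 366 z 0.099 mec 0.5098 -0.196 R 0.0333 mean [ 0.511  -0.1919] zmax 0.102
turq [0.519 0.277 0.107] 597 [0.492 0.187 0.051] [0.609 0.305 0.58 ] [0.52  0.267 0.099]
beaker [ 0.598 -0.004  0.034] 19248 [ 0.559 -0.093  0.051] [0.628 0.083 0.749] [ 0.621 -0.007  0.633]
trivet [ 0.407 -0.315  0.01 ] 2167 [ 0.338 -0.386  0.006] [ 0.48  -0.242  0.017] [ 0.409 -0.314  0.01 ]
counter [ 0.454  0.083 -0.003] 1920 [ 0.393 -0.002  0.051] [0.519 0.168 1.071] [0.426 0.023 0.749]
```

```bash
python3 - <<'E'
from see import *
for n in("top","side"):
    z=np.load(n+"0.npz");p,d=z["p"],z["d"];hsv=cv2.cvtColor(p,cv2.COLOR_BGR2HSV)
    W=world(n,d);P=onplane(n,.006)
    for k,c0,rng in (("orange",(.507,.17),((8,150,110),(28,255,255))),("green",(.513,-.195),((45,110,70),(80,255,255))),("white",(.4225,.0205),((0,0,195),(179,50,255)))):
        m=cv2.inRange(hsv,*rng); m[np.hypot(*np.moveaxis(P[...,:2]-c0,-1,0))>.06]=0
        if k!="orange" : m[np.abs(W[...,2]-.006)>.015]=0
        ys,xs=np.nonzero(m)
        if len(xs)<30: print(n,k,"few",hsv[np.hypot(*np.moveaxis(P[...,:2]-c0,-1,0))<.045][::60]);continue
        h=cv2.convexHull(np.c_[xs,ys].astype(np.int32))[:,0]
        cs=np.vstack(cv2.findContours(m,cv2.RETR_EXTERNAL,cv2.CHAIN_APPROX_NONE)[0])[:,0]
        on=np.array([q for q in cs if abs(cv2.pointPolygonTest(h,(float(q[0]),float(q[1])),True))<1.2])
        pts=P[on[:,1],on[:,0],:2]; c,e=circ(pts,.0475); print(n,k,len(xs),len(pts),c.round(4),e.round(2))
E
```

```text
top orange 767 122 [0.5068 0.1681] 1.3
top green 621 92 [ 0.5123 -0.1963] 0.8
top white 833 117 [0.4223 0.0193] 1.16
side orange 591 74 [0.5073 0.1722] 0.93
side green 392 67 [ 0.5132 -0.192 ] 1.25
side white 668 87 [0.4231 0.0213] 1.3
```

```bash
python3 -m pendant '[[0,0,-1,0,0,-0.0373],[0,0,-0.5,0,0,-0.0373],[0,0,0,0,0,-0.0373],[0,0,0,0,0,-0.0373],[0,0,0,0,0,-0.0373]]' 1 20
python3 -m pendant '[[0,0,0,0,0,-0.0373],[0,0,0,0,0,-0.0373],[0,0,0,0,0,-0.0373],[0,0,0,0,0,-0.0373],[0,0,0,0,0,-0.0373]]'; python3 -c "
from plant import r;print(r.get_state()['q'].round(3))"
```

```text
clock: 0.52
tool_pos: [0.2425, -0.5758, 0.2525]
eef_rot: [0.88, 0.475, -0.0, -0.0]
contact_force: [0.1, 0.8, -0.6]
opening: 1.002
finger_force: 0.0
clock: 0.93
tool_pos: [0.2424, -0.5757, 0.2521]
eef_rot: [0.705, 0.709, 0.0, -0.001]
contact_force: [-0.3, 0.5, -0.5]
opening: 0.999
finger_force: 0.0
[ 1.386  0.687 -0.533  1.51   0.381  1.05   0.767]
```

```bash
python3 -m pendant '[[0.5,0.35,0,0,0,0],[0.95,0.67,0,0,0,0],[0.95,0.67,0,0,0,0],[0.95,0.67,0,0,0,0],[0.95,0.67,0,0,0,0]]'|tail -0
python3 -m pendant '[[0.95,0.67,0,0,0,0],[0.95,0.67,0,0,0,0],[0.95,0.67,0,0,0,0],[0.95,0.67,0,0,0,0],[0.95,0.67,0,0,0,0]]'|head -3
python3 -m pendant '[[0.95,0.67,0,0,0,0],[0.95,0.67,0,0,0,0],[0.95,0.67,0,0,0,0],[0.95,0.67,0,0,0,0],[0.95,0.67,0,0,0,0]]'|tail -0
python3 -m pendant '[[0.95,0.67,0,0,0,0],[0.45,0.3,0,0,0,0],[0,0,0,0,0,0]]'
```

```text
clock: 1.77
tool_pos: [0.4025, -0.3485, 0.2523]
eef_rot: [0.707, 0.707, -0.0, -0.0]
clock: 2.43
tool_pos: [0.5123, -0.1917, 0.2526]
eef_rot: [0.705, 0.709, 0.001, -0.0]
contact_force: [0.1, 0.2, -0.4]
opening: 1.002
finger_force: 0.0Exception ignored on flushing sys.stdout:
BrokenPipeError: [Errno 32] Broken pipe
Exception ignored on flushing sys.stdout:
BrokenPipeError: [Errno 32] Broken pipe
```

```bash
python3 -m pendant '[[-0.2,-0.08,0.5,0,0,0],[0,0,1,0,0,0],[0,0,1,0,0,0],[0,0,1,0,0,0],[0,0,1,0,0,0]]' >/dev/null
python3 -m pendant '[[0,0,1,0,0,0],[0,0,1,0,0,0],[0,0,1,0,0,0],[0,0,0.7,0,0,0],[0,0,0,0,0,0]]'
python3 -m pendant '[[0,0,0,0,0,0],[0,0,0,0,0,0],[0,0,0,0,0,0],[0,0,0,0,0,0],[0,0,0,0,0,0]]' -1 30
python3 -m pendant '[[0,0,0,0,0,0],[0,0,0,0,0,0],[0,0,-0.4,0,0,0],[0,0,-0.8,0,0,0],[0,0,0,0,0,0]]'
```

```text
clock: 3.27
tool_pos: [0.5047, -0.2021, 0.0443]
eef_rot: [0.708, 0.707, -0.002, -0.003]
contact_force: [-0.3, -0.4, 0.2]
opening: 1.002
finger_force: 0.0
clock: 3.68
tool_pos: [0.5095, -0.2013, 0.0487]
eef_rot: [0.707, 0.707, 0.001, 0.001]
contact_force: [1.2, 0.4, 3.0]
opening: 0.675
finger_force: 31.4
clock: 4.1
tool_pos: [0.5089, -0.2013, 0.0798]
eef_rot: [0.707, 0.707, 0.0, 0.001]
contact_force: [0.3, -0.5, -2.4]
opening: 0.678
finger_force: 31.5
```

```bash
python3 -m pendant '[[-0.4,-0.35,0,0,0,0],[-0.75,-0.67,0,0,0,0],[-0.75,-0.67,0,0,0,0],[-0.75,-0.67,0,0,0,0],[-0.75,-0.67,0,0,0,0]]' >/dev/null
python3 -m pendant '[[-0.75,-0.67,0,0,0,0],[-0.3,-0.3,0,0,0,0],[0,0,0.4,0,0,0],[0,0,0.2,0,0,0],[0,0,0,0,0,0]]'
```

```text
clock: 4.93
tool_pos: [0.4088, -0.3102, 0.0611]
eef_rot: [0.706, 0.708, 0.001, -0.001]
contact_force: [0.8, 0.9, -2.7]
opening: 0.683
finger_force: 31.5
```

```bash
python3 -m pendant '[[0,0,0.2,0,0,0],[0,0,0.12,0,0,0],[0,0,0,0,0,0]]'
python3 -m pendant '[[0,0,0,0,0,0],[0,0,0,0,0,0],[0,0,0,0,0,0],[0,0,0,0,0,0],[0,0,0,0,0,0]]' 1
python3 -m pendant '[[0,0,-0.5,0,0,0],[0,0,-1,0,0,0],[0,0,-1,0,0,0],[0,0,-1,0,0,0],[0,0,-1,0,0,0]]'
python3 - <<'E'
from see import *
for n in("top",):
    p,d=optics.snapshot(n); cv2.imwrite(f"pics/{n}1.png",p); W=world(n,d)
    m=(np.hypot(*np.moveaxis(W[...,:2]-(.409,-.314),-1,0))<.07)&(np.abs(W[...,2]-.104)<.008)
    q=W[m];print(len(q),cv2.minEnclosingCircle(q[:,:2].astype(np.float32)),np.median(q[:,2]))
E
```

```text
clock: 5.18
tool_pos: [0.4088, -0.3111, 0.0539]
eef_rot: [0.706, 0.708, 0.0, -0.0]
contact_force: [0.1, 0.6, -3.5]
opening: 0.678
finger_force: 31.5
clock: 5.6
tool_pos: [0.4086, -0.3124, 0.0549]
eef_rot: [0.707, 0.707, 0.0, 0.0]
contact_force: [0.1, 0.1, 0.1]
opening: 0.998
finger_force: 0.0
clock: 6.02
tool_pos: [0.4081, -0.3122, 0.1683]
eef_rot: [0.707, 0.707, 0.0, -0.0]
contact_force: [1.5, -0.7, -0.2]
opening: 1.005
finger_force: 0.0
765 ((0.406133770942688, -0.30876585841178894), 0.031894657760858536) 0.10400886221481764
```

```bash
python3 -m pendant '[[0.5,0,-0.8,0,0,0],[1,0,0,0,0,0],[1,0,0,0,0,0],[1,0,0,0,0,0],[1,0,0,0,0,0]]' >/dev/null
for i in 1; do python3 -m pendant '[[1,0,0,0,0,0],[1,0,0,0,0,0],[1,0,0,0,0,0],[1,0,0,0,0,0],[1,0,0,0,0,0]]'>/dev/null; done
python3 -m pendant '[[1,0,0,0,0,0],[1,0,0,0,0,0],[1,0,0,0,0,0],[1,0,0,0,0,0],[1,0,0,0,0,0]]'
python3 -m pendant '[[1,0,0,0,0,0],[1,0,0,0,0,0],[1,0,0,0,0,0],[1,0,0,0,0,0],[1,0,0,0,0,0]]'>/dev/null
python3 -m pendant '[[1,0,0,0,0,0],[1,0,0,0,0,0],[1,0,0,0,0,0],[0.5,0,0,0,0,0],[0,0,0,0,0,0]]'
python3 -m pendant '[[0,0,0,0,0,-0.0357],[0,0,0,0,0,-0.0357],[0,0,0,0,0,-0.0357],[0,0,0,0,0,-0.0357],[0,0,0,0,0,-0.0357]]' >/dev/null
python3 -m pendant '[[0,0,0,0,0,-0.0357],[0,0,0,0,0,-0.0357],[0,0,0,0,0,0]]'; python3 -c "
from plant import r;print(r.get_state()['q'].round(3))"
```

```text
clock: 7.32
tool_pos: [0.4083, 0.0514, 0.1871]
eef_rot: [0.707, 0.707, 0.0, 0.0]
contact_force: [0.4, -0.3, 0.6]
opening: 1.003
finger_force: 0.0
clock: 8.15
tool_pos: [0.4081, 0.2662, 0.1872]
eef_rot: [0.706, 0.709, 0.001, -0.001]
contact_force: [0.5, -0.5, 0.2]
opening: 0.999
finger_force: 0.0
clock: 8.82
tool_pos: [0.4086, 0.2601, 0.1866]
eef_rot: [0.383, 0.924, -0.001, 0.0]
contact_force: [-0.5, -0.5, 0.3]
opening: 1.001
finger_force: 0.0
[-0.252  0.618 -0.654  1.996  0.567  0.718 -0.473]
```

```bash
python3 -m pendant '[[0.51,0.573,0,0,0,0],[0.51,0.573,0,0,0,0],[0.51,0.573,0,0,0,0],[0,0,0,0,0,0]]' |head -2
python3 -m pendant '[[0,0,0.7,0,0,0],[0,0,1,0,0,0],[0,0,1,0,0,0],[0,0,1,0,0,0],[0,0,1,0,0,0]]' >/dev/null
python3 -m pendant '[[0,0,0.5,0,0,0],[0,0,0,0,0,0]]'
python3 -m pendant '[[0,0,0,0,0,0],[0,0,0,0,0,0],[0,0,0,0,0,0],[0,0,0,0,0,0],[0,0,0,0,0,0]]' -1 20
python3 -m pendant '[[0,0,0,0,0,0],[0,0,0,0,0,0],[0,0,0,0,0,0],[0,0,-0.2,0,0,0],[0,0,-0.4,0,0,0]]'
python3 -m pendant '[[0,0,-1,0,0,0],[0,0,-1,0,0,0],[0,0,-1,0,0,0],[0,0,-1,0,0,0],[0,0,-1,0,0,0]]'
python3 - <<'E'
from see import *
p,d=optics.snapshot("side"); cv2.imwrite("pics/side2.png",p)
E
```

```text
clock: 9.15
tool_pos: [0.4118, 0.3233, 0.1874]
clock: 9.73
tool_pos: [0.4107, 0.3165, 0.0546]
eef_rot: [0.384, 0.923, -0.003, -0.0]
contact_force: [-0.3, 0.1, 0.9]
opening: 1.003
finger_force: 0.0
clock: 10.15
tool_pos: [0.4122, 0.3203, 0.0578]
eef_rot: [0.383, 0.924, 0.001, 0.0]
contact_force: [0.5, -0.5, -0.8]
opening: 0.646
finger_force: 0.0
clock: 10.57
tool_pos: [0.4111, 0.3196, 0.0717]
eef_rot: [0.383, 0.924, -0.001, -0.0]
contact_force: [-0.0, -0.3, -0.2]
opening: 0.506
finger_force: 19.9
clock: 10.98
tool_pos: [0.4113, 0.32, 0.199]
eef_rot: [0.383, 0.924, -0.0, -0.0]
contact_force: [0.4, -0.3, -1.5]
opening: 0.503
finger_force: 19.9
```

View pics/side2.png

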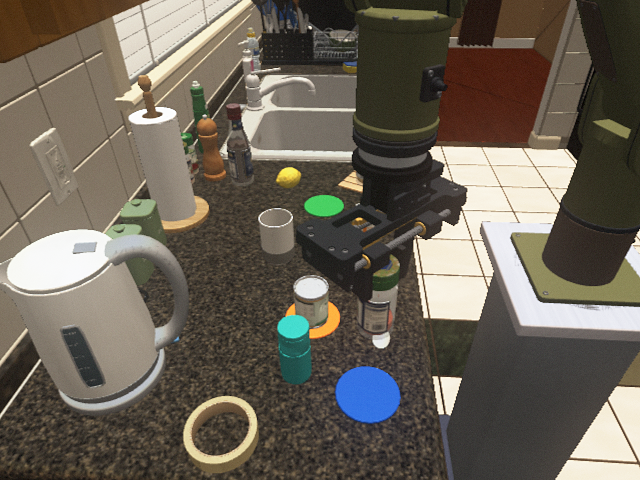

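```bash
python3 -m pendant '[[0,0,-0.3,0,0,0.0357],[0,0,-0.4,0,0,0.0357],[0,0,-0.4,0,0,0.0357],[0,0,-0.2,0,0,0.0357],[0,0,0,0,0,0.0357]]' >/dev/null
python3 -m pendant '[[0,0,0,0,0,0.0357],[0,0,0,0,0,0.0357],[0,0,0,0,0,0],[-0.5,0.1,0,0,0,0],[-1,0.2,0,0,0,0]]'
python3 -m pendant '[[-1,0.2,0,0,0,0],[-1,0.2,0,0,0,0],[-1,0.2,0,0,0,0],[-1,0.2,0,0,0,0],[-1,0.2,0,0,0,0]]'
python3 -m pendant '[[-1,0.2,0,0,0,0],[-1,0.2,0,0,0,0],[-1,0.2,0,0,0,0],[-1,0.2,0,0,0,0],[-1,0.2,0,0,0,0]]'>/dev/null
python3 -m pendant '[[-1,0.2,0,0,0,0],[-1,0.2,0,0,0,0],[-1,0.2,0,0,0,0],[-1,0.2,0,0,0,0],[-1,0.2,0,0,0,0]]'>/dev/null
python3 -m pendant '[[-1,0.2,0,0,0,0],[-1,0.2,0,0,0,0],[-0.6,0.12,0,0,0,0],[0,0,0,0,0,0],[0,0,0,0,0,0]]'
cat >> see.py <<'E'
def coaster(n,p,c0,rng):
    P=onplane(n,.006); m=cv2.inRange(cv2.cvtColor(p,cv2.COLOR_BGR2HSV),*rng)
    m[np.hypot(*np.moveaxis(P[...,:2]-c0,-1,0))>.06]=0
    ys,xs=np.nonzero(m)
    h=cv2.convexHull(np.c_[xs,ys].astype(np.int32))[:,0]
    cs=np.vstack(cv2.findContours(m,cv2.RETR_EXTERNAL,cv2.CHAIN_APPROX_NONE)[0])[:,0]
    on=np.array([q for q in cs if abs(cv2.pointPolygonTest(h,(float(q[0]),float(q[1])),True))<1.2])
    c,e=circ(P[on[:,1],on[:,0],:2],.0475); return c.round(4),e.round(2),len(on)
def top(n,d,c0,h,tol=.008,rad=.06):
    W=world(n,d); q=W[(np.hypot(*np.moveaxis(W[...,:2]-c0,-1,0))<rad)&(np.abs(W[...,2]-h)<tol)]
    return len(q),q.mean(0).round(4),np.round(np.hstack(cv2.minEnclosingCircle(q[:,:2].astype(np.float32))),4)
HSV.update(orange=((8,150,110),(28,255,255)),green=((45,110,70),(80,255,255)),white=((0,0,195),(179,50,255)))
E
python3 - <<'E'
from see import *
p=cv2.imread("pics/side2.png")
print(coaster("side",p,(.413,.316),HSV["blue"]),coaster("side",p,(.513,-.195),HSV["green"]))
p=cv2.imread("pics/top1.png")
print(coaster("top",p,(.513,-.195),HSV["green"]))
p,d=optics.snapshot("top"); cv2.imwrite("pics/top3.png",p)
print(coaster("top",p,(.413,.316),HSV["blue"]))
E
```

```text
clock: 11.87
tool_pos: [0.4183, 0.2852, 0.23]
eef_rot: [0.704, 0.71, 0.001, -0.001]
contact_force: [0.3, -0.0, -1.0]
opening: 0.502
finger_force: 19.9
clock: 12.28
tool_pos: [0.444, 0.1553, 0.2296]
eef_rot: [0.706, 0.708, -0.0, 0.0]
contact_force: [-0.1, -0.1, -1.4]
opening: 0.504
finger_force: 19.9
clock: 13.53
tool_pos: [0.5062, -0.1584, 0.2293]
eef_rot: [0.707, 0.707, -0.0, -0.0]
contact_force: [0.1, 1.6, -0.5]
opening: 0.504
finger_force: 19.9
(array([0.4134, 0.3178]), np.float64(0.61), 173) (array([ 0.5132, -0.192 ]), np.float64(0.98), 92)
(array([ 0.5124, -0.1967]), np.float64(0.85), 119)
(array([0.4129, 0.3149]), np.float64(1.1), 118)
```

```bash
python3 -m pendant '[[-0.68,0.13,0.3,0,0,0],[-0.68,0.13,0.7,0,0,0],[0,0,1,0,0,0],[0,0,1,0,0,0],[0,0,1,0,0,0]]' >/dev/null
python3 -m pendant '[[0,0,1,0,0,0],[0,0,0.8,0,0,0],[0,0,0.4,0,0,0],[0,0,0.2,0,0,0],[0,0,0,0,0,0]]'
```

```text
clock: 14.42
tool_pos: [0.5134, -0.1909, 0.0689]
eef_rot: [0.707, 0.708, -0.0, -0.001]
contact_force: [0.3, 0.4, -1.3]
opening: 0.505
finger_force: 19.9
```

```bash
python3 -m pendant '[[-0.05,0,0.2,0,0,0],[0,0,0.12,0,0,0],[0,0,0.08,0,0,0],[0,0,0,0,0,0]]'
python3 -m pendant '[[0,0,0,0,0,0],[0,0,0,0,0,0],[0,0,0,0,0,0],[0,0,0,0,0,0],[0,0,0,0,0,0]]' 1
python3 -m pendant '[[0,0,-0.3,0,0,0],[0,0,-1,0,0,0],[0,0,-1,0,0,0],[0,0,-1,0,0,0],[0,0,-1,0,0,0]]'
python3 -m pendant '[[0,0,-1,0,0,0],[-0.8,-0.6,0,0,0,0],[-0.8,-0.7,0,0,0,0],[-0.8,-0.7,0,0,0,0],[-0.8,-0.7,0,0,0,0]]'
python3 - <<'E'
from see import *
for n in("top","side"):
    p,d=optics.snapshot(n); cv2.imwrite(f"pics/{n}4.png",p)
    print(n,top(n,d,(.513,-.194),.112),coaster(n,p,(.513,-.194),HSV["green"]))
E
```

```text
clock: 14.75
tool_pos: [0.5138, -0.1928, 0.0598]
eef_rot: [0.707, 0.707, 0.0, 0.0]
contact_force: [-0.1, -0.2, -1.1]
opening: 0.504
finger_force: 19.9
clock: 15.17
tool_pos: [0.5138, -0.1926, 0.0597]
eef_rot: [0.707, 0.707, 0.0, 0.0]
contact_force: [0.2, -0.1, -0.1]
opening: 0.861
finger_force: 0.0
clock: 15.58
tool_pos: [0.5134, -0.1924, 0.1687]
eef_rot: [0.707, 0.707, 0.0, -0.0]
contact_force: [0.1, -0.4, -0.3]
opening: 1.002
finger_force: 0.0
clock: 16.0
tool_pos: [0.4453, -0.2733, 0.1928]
eef_rot: [0.707, 0.707, -0.0, 0.0]
contact_force: [-0.1, -0.3, -0.0]
opening: 1.003
finger_force: 0.0
top (386, array([ 0.5107, -0.1944,  0.1119]), array([ 0.511 , -0.1949,  0.0227])) (array([ 0.5123, -0.1964]), np.float64(0.83), 114)
side (190, array([ 0.5111, -0.1887,  0.1101]), array([ 0.5121, -0.1933,  0.0235])) (array([ 0.5133, -0.1917]), np.float64(1.46), 71)
```

```bash
python3 -m pendant '[[-0.7,-0.74,0,0,0,0],[-0.69,-0.73,0,0,0,0],[0,0,0,0,0,0],[0,0,0.6,0,0,0],[0,0,1,0,0,0]]' |head -2
python3 -m pendant '[[0,0,1,0,0,0],[0,0,1,0,0,0],[0,0,1,0,0,0],[0,0,0.6,0,0,0],[0,0,0.3,0,0,0]]'>/dev/null
python3 -m pendant '[[0,0,0,0,0,0],[0,0,0,0,0,0]]'
python3 -m pendant '[[0,0,0,0,0,0],[0,0,0,0,0,0],[0,0,0,0,0,0],[0,0,0,0,0,0],[0,0,0,0,0,0]]' -1 30
python3 -m pendant '[[0,0,0,0,0,0],[0,0,-0.3,0,0,0],[0,0,-0.8,0,0,0],[0,0,-1,0,0,0],[0,0,-1,0,0,0]]'
python3 -m pendant '[[0,0,-1,0,0,0],[0,0,-1,0,0,0],[0,0,-1,0,0,0],[0,0,-1,0,0,0],[0,0,-0.5,0,0,0]]'
```

```text
clock: 16.52
tool_pos: [0.4118, -0.3081, 0.154]
clock: 17.1
tool_pos: [0.4102, -0.307, 0.055]
eef_rot: [0.707, 0.707, 0.0, 0.0]
contact_force: [-0.3, -0.9, -0.4]
opening: 0.999
finger_force: 0.0
clock: 17.52
tool_pos: [0.409, -0.3076, 0.0551]
eef_rot: [0.707, 0.707, -0.0, 0.0]
contact_force: [-2.5, 0.3, 4.8]
opening: 0.695
finger_force: 30.0
clock: 17.93
tool_pos: [0.4089, -0.3067, 0.1326]
eef_rot: [0.707, 0.707, 0.0, -0.001]
contact_force: [1.0, -1.8, -3.1]
opening: 0.697
finger_force: 30.0
clock: 18.35
tool_pos: [0.4103, -0.3074, 0.2474]
eef_rot: [0.707, 0.707, 0.001, 0.002]
contact_force: [0.1, 0.2, -2.6]
opening: 0.696
finger_force: 30.0
```

```bash
python3 -m pendant '[[0.5,0,0,0,0,0],[1,0,0,0,0,0],[1,0,0,0,0,0],[1,0,0,0,0,0],[1,0,0,0,0,0]]' >/dev/null
python3 -m pendant '[[1,0,0,0,0,0],[1,0,0,0,0,0],[1,0,0,0,0,0],[1,0,0,0,0,0],[1,0,0,0,0,0]]'|head -2
python3 -m pendant '[[1,0,0,0,0,0],[1,0,0,0,0,0],[1,0,0,0,0,0],[1,0,0,0,0,0],[1,0,0,0,0,0]]'>/dev/null
python3 -m pendant '[[1,0,0,0,0,0],[1,0,0,0,0,0],[1,0,0,0,0,0],[1,0,0,0,0,0],[1,0,0,0,0,0]]'>/dev/null
python3 -m pendant '[[1,0,0,0,0,0],[1,0,0,0,0,0],[1,0,0,0,0,0],[0.6,0,0,0,0,0],[0,0,0,0,0,0]]' |head -2
python3 -m pendant '[[0,0,0,0,0,-0.0357],[0,0,0,0,0,-0.0357],[0,0,0,0,0,-0.0357],[0,0,0,0,0,-0.0357],[0,0,0,0,0,-0.0357]]' >/dev/null
python3 -m pendant '[[0,0,0,0,0,-0.0357],[0,0,0,0,0,-0.0357],[0,0,0,0,0,0],[0,0,0,0,0,0]]'
python3 - <<'E'
from see import *
p,d=optics.snapshot("side"); cv2.imwrite("pics/side5.png",p)
E
```

```text
clock: 19.18
tool_pos: [0.4076, -0.0677, 0.2436]
clock: 20.43
tool_pos: [0.4071, 0.2749, 0.2437]
clock: 21.18
tool_pos: [0.4085, 0.269, 0.2436]
eef_rot: [0.384, 0.923, -0.001, -0.001]
contact_force: [0.1, 0.9, -2.9]
opening: 0.697
finger_force: 30.0
```

View pics/side5.png

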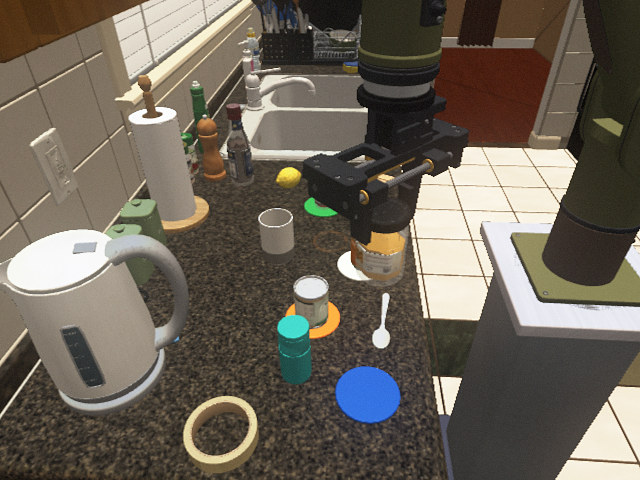

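```bash
python3 -m pendant '[[0.4,0.49,0,0,0,0],[0.4,0.49,0.3,0,0,0],[0.4,0.49,0.7,0,0,0],[0,0,1,0,0,0],[0,0,1,0,0,0]]' >/dev/null
python3 -m pendant '[[0,0,1,0,0,0],[0,0,1,0,0,0],[0,0,1,0,0,0],[0,0,0.7,0,0,0],[0,0,0.3,0,0,0]]' >/dev/null
python3 -m pendant '[[0,0,0,0,0,0],[0,0,0,0,0,0]]'
```

```text
clock: 22.23
tool_pos: [0.4143, 0.3177, 0.0699]
eef_rot: [0.383, 0.924, 0.0, 0.0]
contact_force: [0.2, 0.1, -3.0]
opening: 0.694
finger_force: 30.0
```

```bash
python3 -m pendant '[[0,-0.07,0.3,0,0,0],[0,0,0.2,0,0,0],[0,0,0.12,0,0,0],[0,0,0.08,0,0,0],[0,0,0,0,0,0]]'
python3 -m pendant '[[0,0,0,0,0,0],[0,0,0,0,0,0]]'
```

```text
clock: 22.65
tool_pos: [0.413, 0.316, 0.0518]
eef_rot: [0.383, 0.924, -0.0, 0.0]
contact_force: [0.3, -0.5, -3.0]
opening: 0.697
finger_force: 30.0
clock: 22.82
tool_pos: [0.4132, 0.3163, 0.0522]
eef_rot: [0.383, 0.924, 0.0, 0.0]
contact_force: [0.8, -0.4, -2.5]
opening: 0.699
finger_force: 30.0
```

Just above the coaster; lower a touch, release, retreat and check.

```bash
python3 -m pendant '[[0,0,0.04,0,0,0],[0,0,0.03,0,0,0],[0,0,0,0,0,0]]' | grep -E "pos|force"
python3 -m pendant '[[0,0,0,0,0,0],[0,0,0,0,0,0],[0,0,0,0,0,0],[0,0,0,0,0,0],[0,0,0,0,0,0]]' 1
python3 -m pendant '[[0,0,-0.3,0,0,0],[0,0,-0.8,0,0,0],[0,0,-1,0,0,0],[0,0,-1,0,0,0],[0,0,-1,0,0,0]]'
python3 -m pendant '[[0,0,-1,0,0,0.0357],[0,0,-0.4,0,0,0.0357],[0,0,0,0,0,0.0357],[0,0,0,0,0,0.0357],[0,0,0,0,0,0.0357]]' >/dev/null
python3 -m pendant '[[0,0,0,0,0,0.0357],[0,0,0,0,0,0.0357],[-1,0.4,0,0,0,0],[-1,0.6,0,0,0,0],[-1,0.6,0,0,0,0]]'
python3 - <<'E'
from see import *
for n in("top","side"):
    p,d=optics.snapshot(n); cv2.imwrite(f"pics/{n}6.png",p)
    print(n,top(n,d,(.413,.316),.1),coaster(n,p,(.413,.316),HSV["blue"]),top(n,d,(.507,.17),.078))
E
```

```text
tool_pos: [0.413, 0.3165, 0.051]
contact_force: [-1.8, -1.3, 4.0]
finger_force: 30.0
clock: 23.48
tool_pos: [0.4132, 0.3162, 0.0502]
eef_rot: [0.383, 0.924, 0.0, 0.0]
contact_force: [0.4, 0.3, -1.1]
opening: 1.001
finger_force: 0.0
clock: 23.9
tool_pos: [0.4127, 0.316, 0.1542]
eef_rot: [0.383, 0.924, -0.0, -0.0]
contact_force: [0.0, 0.0, 0.3]
opening: 1.0
finger_force: 0.0
clock: 24.73
tool_pos: [0.4528, 0.2409, 0.1883]
eef_rot: [0.706, 0.708, 0.0, -0.0]
contact_force: [0.7, -0.1, -0.5]
opening: 0.996
finger_force: 0.0
top (0, array([nan, nan, nan]), array([0., 0., 0.])) (array([0.4088, 0.316 ]), np.float64(5.76), 35) (567, array([0.5076, 0.1701, 0.0761]), array([0.5078, 0.1701, 0.0289]))
side (1485, array([0.4123, 0.319 , 0.099 ]), array([0.4119, 0.3159, 0.0321])) (array([0.4135, 0.3177]), np.float64(0.69), 130) (740, array([0.508 , 0.1729, 0.0749]), array([0.5084, 0.1712, 0.0296]))see.py:30: RuntimeWarning: Mean of empty slice.
  return len(q),q.mean(0).round(4),np.round(np.hstack(cv2.minEnclosingCircle(q[:,:2].astype(np.float32))),4)
  ret = um.true_divide(
```

```bash
python3 -m pendant '[[-0.7,0.55,0,0,0,0],[-0.7,0.55,0,0,0,0],[-0.7,0.55,0,0,0,0],[-0.7,0.55,0,0,0,0],[0,0,0,0,0,0]]'|head -2
python3 -m pendant '[[0,0,0,0,0,0]]'
```

```text
clock: 25.25
tool_pos: [0.5106, 0.1669, 0.1878]
clock: 25.33
tool_pos: [0.5081, 0.1708, 0.1879]
eef_rot: [0.708, 0.706, 0.0, -0.0]
contact_force: [-0.0, 0.7, -0.6]
opening: 1.002
finger_force: 0.0
```

```bash
python3 -m pendant '[[0,0,0.6,0,0,0],[0,0,1,0,0,0],[0,0,1,0,0,0],[0,0,1,0,0,0],[0,0,1,0,0,0]]' >/dev/null
python3 -m pendant '[[0,0,1,0,0,0],[0,0,0.4,0,0,0],[0,0,0.2,0,0,0],[0,0,0,0,0,0],[0,0,0,0,0,0]]'
python3 -m pendant '[[0,0,0,0,0,0],[0,0,0,0,0,0],[0,0,0,0,0,0],[0,0,0,0,0,0],[0,0,0,0,0,0]]' -1 25
python3 -m pendant '[[0,0,0,0,0,0],[0,0,-0.3,0,0,0],[0,0,-0.8,0,0,0],[0,0,-1,0,0,0],[0,0,-1,0,0,0]]'
python3 -m pendant '[[0,0,-1,0,0,0],[0,0,-1,0,0,0],[0,0,-1,0,0,0],[0,0,-0.6,0,0,0],[0,0,0,0,0,0]]'
```

```text
clock: 26.17
tool_pos: [0.5083, 0.1722, 0.0337]
eef_rot: [0.707, 0.707, 0.001, 0.0]
contact_force: [-0.0, -0.5, 0.0]
opening: 1.0
finger_force: 0.0
clock: 26.58
tool_pos: [0.5084, 0.1711, 0.0331]
eef_rot: [0.707, 0.707, 0.0, 0.0]
contact_force: [0.2, 0.7, 1.3]
opening: 0.645
finger_force: 10.1
clock: 27.0
tool_pos: [0.5071, 0.1708, 0.1109]
eef_rot: [0.707, 0.707, -0.001, -0.0]
contact_force: [0.3, 0.4, -1.4]
opening: 0.641
finger_force: 25.0
clock: 27.42
tool_pos: [0.5095, 0.1721, 0.2035]
eef_rot: [0.707, 0.707, 0.003, 0.001]
contact_force: [-0.9, -0.6, -0.7]
opening: 0.643
finger_force: 25.0
```

```bash
python3 -m pendant '[[-0.5,-0.1,0,0,0,0],[-1,-0.2,0,0,0,0],[-1,-0.2,0,0,0,0],[-1,-0.2,0,0,0,0],[-1,-0.2,0,0,0,0]]' >/dev/null
python3 -m pendant '[[-1,-0.21,0,0,0,0],[-1,-0.21,0,0,0,0],[-1,-0.21,0,0,0,0],[-1,-0.21,0,0,0,0],[-1,-0.21,0,0,0,0]]' >/dev/null
python3 -m pendant '[[-1,-0.21,0,0,0,0],[-1,-0.21,0,0,0,0],[-1,-0.21,0,0,0,0],[-1,-0.21,0,0,0,0],[-1,-0.21,0,0,0,0]]' >/dev/null
python3 -m pendant '[[-1,-0.21,0,0,0,0],[-1,-0.21,0,0,0,0],[-1,-0.21,0,0,0,0],[-1,-0.21,0,0,0,0],[-0.6,-0.12,0,0,0,0]]' >/dev/null
python3 -m pendant '[[0,0,0.5,0,0,0],[0,0,1,0,0,0],[0,0,1,0,0,0],[0,0,1,0,0,0],[0,0,1,0,0,0]]' >/dev/null
python3 -m pendant '[[0,0,0.7,0,0,0],[0,0,0.3,0,0,0],[0,0,0,0,0,0],[0,0,0,0,0,0]]'
```

```text
clock: 29.83
tool_pos: [0.408, -0.3062, 0.0624]
eef_rot: [0.707, 0.707, -0.0, -0.001]
contact_force: [1.3, 0.2, -1.8]
opening: 0.649
finger_force: 25.0
```

```bash
python3 -m pendant '[[0,0,0.5,0,0,0],[0,0,0.25,0,0,0],[0,0,0.15,0,0,0],[0,0,0.06,0,0,0],[0,0,0,0,0,0]]'
python3 -m pendant '[[0,0,0,0,0,0],[0,0,0,0,0,0],[0,0,0,0,0,0],[0,0,0,0,0,0],[0,0,0,0,0,0]]' 1
python3 -m pendant '[[0,0,-0.3,0,0,0],[0,0,-1,0,0,0],[0,0,-1,0,0,0],[0,0,-1,0,0,0],[0,0,-1,0,0,0]]'>/dev/null
python3 -m pendant '[[0,0,-1,0,0,0],[0,0,-1,0,0,0],[1,0.05,0,0,0,0],[1,0.05,0,0,0,0],[1,0.05,0,0,0,0]]'
python3 -m pendant '[[1,0.02,0,0,0,0],[1,0.02,0,0,0,0],[1,0.02,0,0,0,0],[1,0.02,0,0,0,0],[1,0.02,0,0,0,0]]'
python3 - <<'E'
from see import *
for n in("top","side"):
    p,d=optics.snapshot(n); cv2.imwrite(f"pics/{n}7.png",p)
    print(n,top(n,d,(.409,-.308),.082),coaster(n,p,(.507,.17),HSV["orange"]))
    try: print(top(n,d,(.418,.022),.14))
    except Exception as e: print(e)
E
```

```text
clock: 30.25
tool_pos: [0.409, -0.3064, 0.039]
eef_rot: [0.707, 0.707, -0.0, 0.0]
contact_force: [0.0, 0.9, -1.8]
opening: 0.642
finger_force: 25.0
clock: 30.67
tool_pos: [0.4091, -0.3064, 0.039]
eef_rot: [0.707, 0.707, 0.0, 0.0]
contact_force: [0.1, -0.8, 0.4]
opening: 0.987
finger_force: 0.0
clock: 31.5
tool_pos: [0.4126, -0.2309, 0.1973]
eef_rot: [0.708, 0.706, 0.0, 0.001]
contact_force: [0.9, 0.3, 0.1]
opening: 0.997
finger_force: 0.0
clock: 31.92
tool_pos: [0.4149, -0.1052, 0.1969]
eef_rot: [0.707, 0.707, -0.0, 0.0]
contact_force: [0.6, -0.6, -0.3]
opening: 0.998
finger_force: 0.0
top (18, array([ 0.421 , -0.3294,  0.0817]), array([ 0.4211, -0.3276,  0.0133])) (array([0.507 , 0.1684]), np.float64(1.41), 122)
(406, array([0.418 , 0.0217, 0.137 ]), array([0.4182, 0.0213, 0.0235]))
side (242, array([ 0.4087, -0.3042,  0.0791]), array([ 0.4091, -0.3062,  0.0309])) (array([0.5073, 0.1722]), np.float64(0.79), 106)
(332, array([0.4186, 0.025 , 0.1365]), array([0.4181, 0.0239, 0.0234]))
```

```bash
python3 -m pendant '[[0.6,0.03,0,0,0,0],[1,0.03,0,0,0,0],[1,0.03,0,0,0,0],[1,0.03,0,0,0,0],[1,0.01,0,0,0,0]]'>/dev/null
python3 -m pendant '[[0.52,0,0,0,0,0],[0,0,0,0,0,0],[0,0,0,0,0,0]]'
```

```text
clock: 32.68
tool_pos: [0.4184, 0.0211, 0.1965]
eef_rot: [0.707, 0.707, -0.0, 0.0]
contact_force: [0.9, -0.4, 0.1]
opening: 0.998
finger_force: 0.0
```

```bash
python3 -m pendant '[[0.06,0,0.6,0,0,0],[0,0,1,0,0,0],[0,0,1,0,0,0],[0,0,1,0,0,0],[0,0,0.6,0,0,0]]' >/dev/null
python3 -m pendant '[[0,0,0.24,0,0,0],[0,0,0,0,0,0],[0,0,0,0,0,0]]'
python3 -m pendant '[[0,0,0,0,0,0],[0,0,0,0,0,0],[0,0,0,0,0,0],[0,0,0,0,0,0],[0,0,0,0,0,0]]' -1 30
python3 -m pendant '[[0,0,0,0,0,0],[0,0,0,0,0,0],[0,0,-0.3,0,0,0],[0,0,-0.8,0,0,0],[0,0,-0.5,0,0,0]]'
python3 -m pendant '[[0,0,0,0,0,0],[0,0,0,0,0,0]]'
```

```text
clock: 33.35
tool_pos: [0.4186, 0.0221, 0.0855]
eef_rot: [0.708, 0.707, -0.0, 0.0]
contact_force: [1.0, 0.6, 0.9]
opening: 1.0
finger_force: 0.0
clock: 33.77
tool_pos: [0.4187, 0.0231, 0.0856]
eef_rot: [0.707, 0.707, 0.0, 0.0]
contact_force: [0.2, 1.2, -0.6]
opening: 0.648
finger_force: 0.0
clock: 34.18
tool_pos: [0.418, 0.0231, 0.1259]
eef_rot: [0.707, 0.707, -0.001, -0.0]
contact_force: [0.2, -0.4, -2.1]
opening: 0.579
finger_force: 30.0
clock: 34.35
tool_pos: [0.4187, 0.023, 0.1253]
eef_rot: [0.707, 0.707, 0.0, 0.0]
contact_force: [-0.3, 0.3, -1.6]
opening: 0.579
finger_force: 30.0
```

```bash
python3 -m pendant '[[0.5,0.3,0,0,0,0],[0.9,0.54,0,0,0,0],[0.9,0.54,0,0,0,0],[0.9,0.54,0,0,0,0],[0.9,0.54,0,0,0,0]]'>/dev/null
python3 -m pendant '[[0.9,0.54,0,0,0,0],[0.6,0.36,0,0,0,0],[0.28,0.17,0,0,0,0],[0,0,0,0,0,0],[0,0,0,0,0,0]]'
python3 -m pendant '[[0,0,0.3,0,0,0],[0,0,0.6,0,0,0],[0,0,0.2,0,0,0],[0,0,0,0,0,0],[0,0,0,0,0,0]]'
```

```text
clock: 35.18
tool_pos: [0.5058, 0.1696, 0.1243]
eef_rot: [0.707, 0.707, -0.001, -0.0]
contact_force: [-0.0, -0.6, -2.4]
opening: 0.583
finger_force: 30.0
clock: 35.6
tool_pos: [0.5062, 0.1692, 0.0974]
eef_rot: [0.707, 0.707, -0.001, -0.0]
contact_force: [0.3, 0.4, -1.5]
opening: 0.58
finger_force: 30.0
```

```bash
python3 -m pendant '[[0.03,0.03,0.2,0,0,0],[0,0,0.14,0,0,0],[0,0,0.08,0,0,0],[0,0,0.04,0,0,0],[0,0,0,0,0,0]]'
python3 -m pendant '[[0,0,0,0,0,0],[0,0,0,0,0,0],[0,0,0,0,0,0],[0,0,0,0,0,0],[0,0,0,0,0,0]]' 1
python3 -m pendant '[[0,0,-0.3,0,0,0],[0,0,-1,0,0,0],[0,0,-1,0,0,0],[0,0,-1,0,0,0],[0,0,-1,0,0,0]]'
python3 -m pendant '[[-1,-0.2,0,0,0,0],[-1,-0.2,0,0,0,0],[-1,-0.2,0,0,0,0],[-1,-0.2,0,0,0,0],[-1,-0.2,0,0,0,0]]'>/dev/null
python3 -m pendant '[[-1,-0.2,0,0,0,0],[-1,-0.2,0,0,0,0],[-1,-0.2,0,0,0,0],[-1,-0.2,0,0,0,0],[-1,-0.2,0,0,0,0]]'
python3 - <<'E'
from see import *
for n in("top","side"):
    p,d=optics.snapshot(n); cv2.imwrite(f"pics/{n}8.png",p)
    print(n,top(n,d,(.507,.17),.14),coaster(n,p,(.507,.17),((8,200,110),(28,255,255))),coaster(n,p,(.4225,.0203),HSV["white"]))
E
```

```text
clock: 36.02
tool_pos: [0.5074, 0.1708, 0.0861]
eef_rot: [0.707, 0.707, -0.0, -0.0]
contact_force: [-0.1, 0.2, -2.3]
opening: 0.579
finger_force: 30.0
clock: 36.43
tool_pos: [0.5077, 0.171, 0.0865]
eef_rot: [0.707, 0.707, 0.0, 0.0]
contact_force: [0.4, 1.1, -0.2]
opening: 0.936
finger_force: 0.0
clock: 36.85
tool_pos: [0.5072, 0.1709, 0.1955]
eef_rot: [0.707, 0.707, 0.0, -0.0]
contact_force: [0.4, 0.2, -0.2]
opening: 0.997
finger_force: 0.0
clock: 37.68
tool_pos: [0.4571, -0.0803, 0.1944]
eef_rot: [0.707, 0.707, 0.0, 0.0]
contact_force: [-0.5, -1.0, 0.1]
opening: 0.999
finger_force: 0.0
top (402, array([0.5061, 0.1687, 0.1372]), array([0.5069, 0.169 , 0.0243])) (array([0.5063, 0.1695]), np.float64(1.01), 38) (array([0.4223, 0.0193]), np.float64(1.15), 117)
side (484, array([0.5068, 0.1723, 0.1364]), array([0.5072, 0.1715, 0.023 ])) (array([0.5073, 0.1718]), np.float64(1.99), 55) (array([0.423 , 0.0222]), np.float64(1.29), 113)
```

```bash
python3 -m pendant '[[-0.5,-0.1,0,0,0,0],[-1,-0.21,0,0,0,0],[-1,-0.21,0,0,0,0],[-1,-0.21,0,0,0,0],[-1,-0.21,0,0,0,0]]'>/dev/null
python3 -m pendant '[[-1,-0.21,0,0,0,0],[-1,-0.21,0,0,0,0],[-1,-0.21,0,0,0,0],[-1,-0.21,0,0,0,0],[-0.54,-0.12,0,0,0,0]]'>/dev/null
python3 -m pendant '[[0,0,0,0,0,0],[0,0,0,0,0,0]]'
```

```text
clock: 38.78
tool_pos: [0.4104, -0.3045, 0.1941]
eef_rot: [0.707, 0.707, 0.0, 0.0]
contact_force: [0.6, 0.8, -0.7]
opening: 1.002
finger_force: 0.0
```

```bash
python3 -m pendant '[[-0.08,-0.06,0.6,0,0,0],[0,0,1,0,0,0],[0,0,1,0,0,0],[0,0,1,0,0,0],[0,0,1,0,0,0]]' >/dev/null
python3 -m pendant '[[0,0,1,0,0,0],[0,0,0.4,0,0,0],[0,0,0.2,0,0,0],[0,0,0,0,0,0],[0,0,0,0,0,0]]'
python3 -m pendant '[[0,0,0,0,0,0],[0,0,0,0,0,0],[0,0,0,0,0,0],[0,0,0,0,0,0],[0,0,0,0,0,0]]' -1 25
python3 -m pendant '[[0,0,0,0,0,0],[0,0,0,0,0,0],[0,0,-0.3,0,0,0],[0,0,-0.8,0,0,0],[0,0,-1,0,0,0]]'
python3 -m pendant '[[0,0,-1,0,0,0],[0,0,-0.4,0,0,0],[0,0,0,0,0,0],[0,0,0,0,0,0]]'
```

```text
clock: 39.62
tool_pos: [0.4094, -0.3066, 0.0397]
eef_rot: [0.707, 0.707, 0.0, 0.001]
contact_force: [-0.4, 0.2, 0.2]
opening: 1.002
finger_force: 0.0
clock: 40.03
tool_pos: [0.4086, -0.3074, 0.0391]
eef_rot: [0.707, 0.707, 0.0, 0.0]
contact_force: [0.1, 0.4, -0.3]
opening: 0.643
finger_force: 10.1
clock: 40.45
tool_pos: [0.407, -0.3062, 0.0909]
eef_rot: [0.707, 0.707, -0.001, -0.002]
contact_force: [0.9, -0.7, -1.5]
opening: 0.643
finger_force: 25.0
clock: 40.78
tool_pos: [0.4081, -0.3073, 0.1261]
eef_rot: [0.707, 0.707, -0.0, 0.0]
contact_force: [-0.4, 1.1, -1.7]
opening: 0.643
finger_force: 25.0
```

```bash
python3 -m pendant '[[0.5,0.04,0,0,0,0],[1,0.04,0,0,0,0],[1,0.04,0,0,0,0],[1,0.04,0,0,0,0],[1,0.04,0,0,0,0]]'>/dev/null
python3 -m pendant '[[1,0.04,0,0,0,0],[1,0.04,0,0,0,0],[1,0.04,0,0,0,0],[1,0.04,0,0,0,0],[1,0.04,0,0,0,0]]'>/dev/null
python3 -m pendant '[[1,0.06,0,0,0,0],[1,0.06,0,0,0,0],[1,0.06,0,0,0,0],[0.6,0,0,0,0,0],[0.1,0,0,0,0,0]]'>/dev/null
python3 -m pendant '[[0,0,0.5,0,0,0],[0,0,1,0,0,0],[0,0,1,0,0,0],[0,0,0.4,0,0,0],[0,0,0,0,0,0]]'>/dev/null
python3 -m pendant '[[0,0,0,0,0,0],[0,0,0,0,0,0]]'
```

```text
clock: 42.62
tool_pos: [0.4228, 0.0223, 0.0539]
eef_rot: [0.707, 0.707, -0.0, 0.0]
contact_force: [-0.7, -0.1, -1.9]
opening: 0.643
finger_force: 25.0
```

```bash
python3 -m pendant '[[-0.05,0,0.3,0,0,0],[0,0,0.25,0,0,0],[0,0,0.12,0,0,0],[0,0,0.06,0,0,0],[0,0,0,0,0,0]]'
python3 -m pendant '[[0,0,0,0,0,0],[0,0,0,0,0,0],[0,0,0,0,0,0],[0,0,0,0,0,0],[0,0,0,0,0,0]]' 1
python3 -m pendant '[[0,0,-0.3,0,0,0],[0,0,-1,0,0,0],[0,0,-1,0,0,0],[0,0,-1,0,0,0],[0,0,-1,0,0,0]]'>/dev/null
python3 -m pendant '[[0,0,-1,0,0,0],[0,0,-1,0,0,0],[-1,-0.2,0,0,0,0],[-1,-0.2,0,0,0,0],[-1,-0.2,0,0,0,0]]'>/dev/null
python3 -m pendant '[[-1,-0.4,0,0,0,0],[-1,-0.4,0,0,0,0],[-1,-0.4,0,0,0,0],[-1,-0.4,0,0,0,0],[-1,-0.4,0,0,0,0]]'>/dev/null
python3 -m pendant '[[-1,-0.4,0,0,0,0],[-1,-0.4,0,0,0,0],[-1,-0.4,0,0,0,0],[-1,-0.4,0,0,0,0],[-1,-0.4,0,0,0,0]]'
python3 - <<'E'
from see import *
T=dict(blue=((.413,.3165),.1),orange=((.507,.17),.14),white=((.4227,.0207),.078),green=((.5128,-.1944),.112))
for n in("top","side"):
    p,d=optics.snapshot(n); cv2.imwrite(f"pics/{n}9.png",p)
    for k,(c,h) in T.items():
        try: print(n,k,top(n,d,c,h),coaster(n,p,c,HSV[k]))
        except Exception as e: print(n,k,e)
E
```

```text
clock: 43.03
tool_pos: [0.4232, 0.0215, 0.0356]
eef_rot: [0.707, 0.707, 0.0, 0.0]
contact_force: [0.4, 0.1, -1.8]
opening: 0.643
finger_force: 25.0
clock: 43.45
tool_pos: [0.4231, 0.0216, 0.0357]
eef_rot: [0.707, 0.707, 0.0, 0.0]
contact_force: [0.3, -1.0, 0.5]
opening: 0.989
finger_force: 0.0
clock: 45.12
tool_pos: [0.3068, -0.3044, 0.193]
eef_rot: [0.707, 0.707, -0.0, -0.0]
contact_force: [0.8, -0.6, 0.1]
opening: 1.0
finger_force: 0.0
top blue (737, array([0.4119, 0.313 , 0.0999]), array([0.4121, 0.3138, 0.0319])) (array([0.4128, 0.3153]), np.float64(1.28), 90)
top orange (402, array([0.5064, 0.1688, 0.1372]), array([0.5067, 0.1693, 0.0236])) (array([0.5065, 0.1676]), np.float64(1.34), 101)
top white (570, array([0.4223, 0.0217, 0.0761]), array([0.4222, 0.0216, 0.0286])) (array([0.4223, 0.0193]), np.float64(1.15), 117)
top green (389, array([ 0.5107, -0.1945,  0.1118]), array([ 0.511 , -0.1952,  0.0226])) (array([ 0.5122, -0.1964]), np.float64(0.84), 116)
side blue (1496, array([0.4123, 0.3191, 0.099 ]), array([0.4122, 0.3159, 0.032 ])) (array([0.4134, 0.3176]), np.float64(0.65), 129)
side orange (481, array([0.5069, 0.1724, 0.1364]), array([0.5069, 0.1721, 0.023 ])) (array([0.5073, 0.1715]), np.float64(4.11), 79)
side white (501, array([0.4228, 0.0246, 0.075 ]), array([0.4231, 0.0227, 0.0299])) (array([0.4232, 0.0213]), np.float64(1.35), 85)
side green (189, array([ 0.5116, -0.1889,  0.1101]), array([ 0.5121, -0.1941,  0.0244])) (array([ 0.5133, -0.1919]), np.float64(1.47), 72)
```

View pics/side9.png

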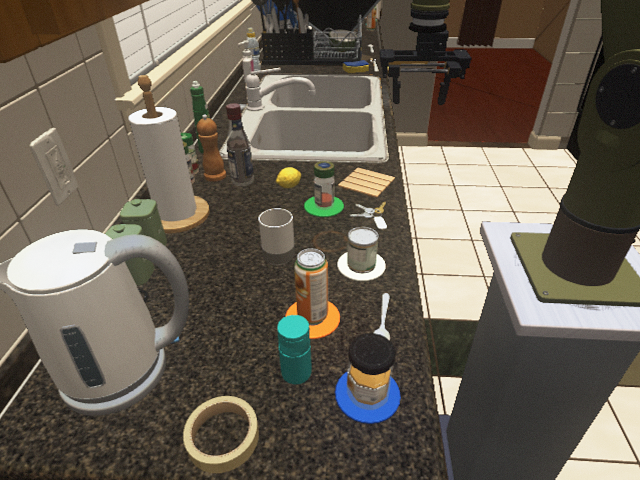

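View pics/top9.png

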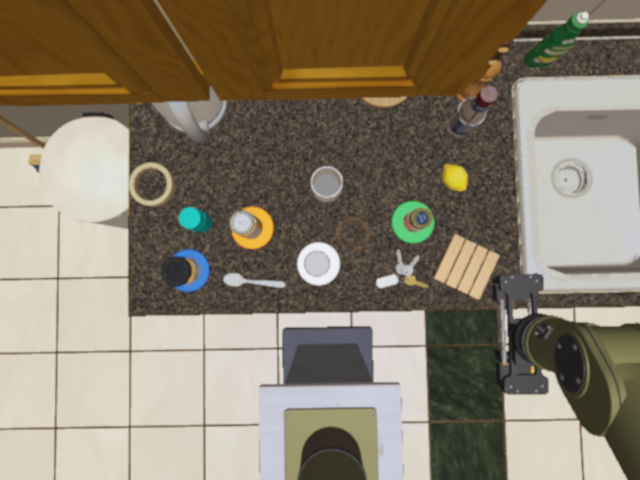

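Both pictures show all four containers upright and centred on the right coasters: side view spice jar (323,185), tin (362,248), can (312,285) and black-lid jar (370,368), each within about 2 mm. The beaker (276,230) and the turquoise jar haven't moved, and the gripper is clear.

```bash
python3 -c "
from plant import r;print(r.finish_job())"
```

```text
the job is handed in; nothing more can be done
None
```

The job is handed in: all four containers stand upright within about 2 mm of the middle of their own coasters, the beaker and turquoise jar were left untouched, and the robot clock read about 45 s of the 136 s allowed.

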